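# Comb the steel blanks into a row against the stop

### The job

Take the short-handled rake from its rest and comb the four scattered steel blanks down the tray until they lie flat side by side, parallel and closed up without gaps against the stop's facing plate. Feel for the plate and press the row home with the rake, holding about 12 N on it for a second and never more than 20 N, and do not ram the tines into the tray; then set the rake upright back in its rest. Touch the blanks only with the rake and leave the other things on the bench alone.

Things in the scene. Friction and masses are not known exactly. Their poses are not given: they have to be found in the camera images.
- tray: shallow wooden tray fixed to the bench, 250 x 166 mm (x, y), open at both ends; side walls along x 8 mm thick, 20 mm high (inside width 150 mm). Origin at the centre of its underside; the floor's top is 6 mm above it. x runs along the tray from the stop towards the far open end
- stop: stop across the tray end nearest the robot: dark steel block 10 x 148 x 16 mm (x, y, z), screwed down (place varies), and in front of it an aluminium facing plate 8 mm thick, 14 mm high, clamped on pins 0 to 13 mm off the block. Origin: centre of the block's underside; +x points to the blanks. The plate's face is 13 to 26 mm from it along +x; its setting is not measured
- bar1: square steel blank, 8 x 100 x 8 mm (x, y, z), 50 g, lying loose on the tray floor; all four are alike. Origin at the centre of its underside, its long axis is y (either end may lead)
- bar2: square steel blank, 8 x 100 x 8 mm (x, y, z), 50 g, lying loose on the tray floor; all four are alike. Origin at the centre of its underside, its long axis is y (either end may lead)
- bar3: square steel blank, 8 x 100 x 8 mm (x, y, z), 50 g, lying loose on the tray floor; all four are alike. Origin at the centre of its underside, its long axis is y (either end may lead)
- bar4: square steel blank, 8 x 100 x 8 mm (x, y, z), 50 g, lying loose on the tray floor; all four are alike. Origin at the centre of its underside, its long axis is y (either end may lead)
- rake: hand rake, 86 mm high, 0.28 kg: five round tines, 7 mm thick, 24 mm long, in a line along y at 0, +-25, +-50 mm, under a steel head 28 x 116 x 12 mm (x, y, z), with an upright wooden grip block 26 mm thick (x), 44 mm wide (y), 36 to 86 mm above the tine tips. Origin at the middle tine's tip, z up. Combs along x, the same either way round. Starts in its rest
- rest: wooden rake rest fixed to the bench left or right of the tray: base 60 x 136 x 4 mm, two rails along y, 10 mm thick, 124 mm long, tops 36 mm above the bench, a 17 mm slot between them. Origin at the centre of its underside. The rake's tines hang in the slot, its head lies on the rails: the rake's origin is then 12 mm above the rest's, tines in line along the rest's y
- tin: bystander: dark open steel cup, 76 mm across, 55 mm high; origin at the centre of its underside
- crucible: bystander: terracotta bowl, 72 mm across, 50 mm high; origin at the centre of its underside
- hammer: bystander: hammer 200 mm long lying on the bench, handle along its own -x; origin on the bench, under the hammer's long axis
Not all that is in view belongs to the job. Leave any red, white or yellow look-alike of the rake alone.

How it is judged:
By the outcome, as a careful person would: the job done as asked, in the order asked, and still so for the second after the job is handed in, with the robot touching nothing.
It also fails if it takes over 72 s, if anything falls off the work surface, if the arm or the gripper's body presses on something with over 40 N, if the wrist force passes 120 N, or if a joint passes its speed limit or range.

### The arm

A 7-joint arm with a two-finger parallel gripper is mounted at the origin on the work surface. World frame = base frame: x ahead of the robot, y to its left, z up, the work surface at z = 0. Lengths are in m, angles in rad, forces in N, time in s.
With the tool pointing down it reaches from about 0.35 to 0.9 m from the base axis. Payload 19.9 kg.
Tool frame: the origin (TCP) lies midway between the tips of the shut fingers; the grasp point (between the pads) lies 19 mm behind it; z points along the fingers, y is the line along which they close (so a half turn about z gives the same grasp; the last joint's range is limited). The gripper opens to 85 mm and grips with 20 to 120 N. Pads are 22 mm wide; open, the fingers measure 114 mm over their backs; the gripper's body (76 mm by 85 mm) begins 54 mm behind the grasp point. The pads swing forward as they close: fully open they stand 13 mm farther back than shut.
Start: joints at [-1.389, 0.417, -0.01, 1.614, 0.005, 1.111, -0.053], TCP at [0.138, 0.61, 0.231] pointing down, gripper open.
Joint ranges: [-2.81, 2.81], [-0.39, 2.02], [-1.27, 1.25], [0.06, 2.57], [-1.19, 4.33], [0.19, 2], [-2.82, 2.82]. Speed limits (rad/s): [1.89, 1.89, 2.39, 2.39, 3.01, 3.01, 3.01].

### API

Orientations are given as a unit quaternion [w, x, y, z].
In Python, from plant import status, capture, calibration, workorder, search_frame, tip_of gives the robot as it stands.
- The arm moves only by the tool move_arm, never from a script. Its argument "commands" is a list of rows, each an object of numbers: "x", "y", "z": the shift along the tool's x, y, z in mm; "ax", "ay", "az": the turn, a rotation vector about the tool's x, y, z in rad. In form: [{"x": .., "y": .., "z": .., "ax": .., "ay": .., "az": ..}, ...]. A call has exactly 5 rows; each row shifts and turns the commanded pose from where the row before left it, along the tool's axes as they then stand; what a row does not reach is not made up. A row lasts 1/10 s, in which the tool goes at most 50 mm and 8.59 degrees, less where a joint would pass 70% of its speed; a pose out of reach is approached as far as the arm can. A call with a gripper value outside its range is refused whole. "gripper" is the finger opening in mm, from 0 to 85.4, set as the call begins (left out, the last holds). The fingers move at their own pace and stop on an object; the grip force is fixed at half the most. Time passes only in rows, so rows that do not move let the fingers close, or fill a call up. It gives the time, the measured TCP pose, the force, the opening and the grip force at its end, in the units of the state.
- status.state(): the state, without advancing time (a new reading comes with each control period).
- capture(name): name is "scene" or "top"; returns (picture, depth): 480x640x3 uint8, red, green, blue; 480x640 float32, m along the optical axis (not along the pixel's ray), 0 where there is no reading.
- calibration(name): a dict with "fx", "fy", "cx", "cy" (pixels), "view" (4x4, takes a point from world to camera coordinates). Camera axes: x right, y down, z forward; pixel columns grow to the right and rows downward; lengths in m; the calibration is good to about 2 mm. A picture is of the moment at which its call begins. calibration takes no time and is no camera call.
- workorder.hand_in(): hands the job in; it is judged then, once.
Trained networks look in the newest picture that a camera, given by its name, has taken for a name from the list of things; names that differ only in an ending like _2 or _b are one class to them, and where a whole thing is asked for, a point or a joint stands for the part that bears it (a point fixed in the world has none). Each returns a list of dicts, best first, with "conf" (0 to 1); they miss things now and then, are a little off and sometimes report something else, mostly with a low value. They report only what shows in the picture. A call takes as long as a camera call. They do not tell look-alikes from the thing itself.
- search_frame(label, camera): "extent" ([left, top, width, height] in pixels, round what is visible of it).
- tip_of(label, camera): "uv" ([column, row] in pixels: a listed point, or the origin of a listed thing).
The state is a dict: "t": time; "joints": joint angles; "dq": joint speeds; "joint_efforts": joint torques, N m; "position": TCP position; "ee_rot": TCP orientation; "wrist_force": force on the tool from outside, world axes, zero at the start; "wrist_torque": the same for the moment, N m; "finger_gap": finger opening in m; "gripper_force": force on a finger pad.
Only numpy, scipy, OpenCV 4.12 (cv2) and the standard library are available. Lean on these libraries where they do the work, as an engineer would, in place of code of your own. Each camera call takes 0.05 s, during which the arm holds its last target. There are 200 camera calls.

## Working session

There is one attempt and no reset: what is moved stays moved. The work goes in short steps, Python scripts to look and compute and a tool call to move; the robot and the scene stay as the last step left them, time stands still between calls to the robot, and variables do not carry over. Pictures are saved under pics/ and viewed, at most 10 in all, crops included, and the job is handed in when it is done.

Besides the shell and the picture viewer there is one more tool, called as name([rows], argument=value, ...), one row to a line, values as JSON. move_arm: Moves the arm, as the interface text tells. Its arguments: {"type":"object","properties":{"commands":{"type":"array","items":{"type":"object","properties":{"x":{"type":"number"},"y":{"type":"number"},"z":{"type":"number"},"ax":{"type":"number"},"ay":{"type":"number"},"az":{"type":"number"}}}},"gripper":{"type":"number"}},"required":["commands"]}

```bash
ls; mkdir -p pics
cat > h.py <<'E'
import numpy as np, cv2
from plant import status, capture, calibration, workorder, search_frame, tip_of
def save(n,im): cv2.imwrite('pics/'+n,im[:,:,::-1])
def world(cam,u,v,d=None,z=None):
    c=calibration(cam); V=np.linalg.inv(np.array(c['view']))
    r=np.array([(u-c['cx'])/c['fx'],(v-c['cy'])/c['fy'],1.])
    o=V[:3,3]; w=V[:3,:3]@r
    s=d if d is not None else (z-o[2])/w[2]
    return o+s*w
def pix(cam,p):
    c=calibration(cam); q=(np.array(c['view'])@np.r_[p,1])[:3]
    return np.array([c['fx']*q[0]/q[2]+c['cx'],c['fy']*q[1]/q[2]+c['cy']])
E
python3 - <<'E'
from h import *
print(status.state())
for c in ('scene','top'):
    im,d=capture(c); save(c+'1.png',im); np.save(c+'_d.npy',d); cc=calibration(c); print(c,np.linalg.inv(np.array(cc['view'])).round(3).tolist(),cc['fx'])
for n in ['rake','rest','tray','stop','bar1','tin','crucible','hammer']:
    print(n,[(np.round(x['uv']).tolist(),round(x['conf'],2), world('top',*x['uv'],z=0.01).round(3).tolist()) for x in tip_of(n,'top')])
E
```

```text
pics
{'t': 0.0, 'joints': array([-1.38948559,  0.41797306, -0.01031379,  1.61419733,  0.00470071,
        1.11072965, -0.05300707]), 'dq': array([ 0.00175426,  0.00151699,  0.00085278,  0.00070245, -0.00010791,
       -0.00084186,  0.00021316]), 'joint_efforts': array([-3.62796845e-04, -8.64437699e+01,  6.78864028e-01, -4.34906816e+01,
        1.91815034e-02,  7.35110283e-03, -2.22313201e-05]), 'position': array([0.13803106, 0.60918818, 0.23065107]), 'ee_rot': array([-2.60326242e-05,  1.11169354e-01,  9.93801269e-01, -6.41221288e-04]), 'wrist_force': array([-0.05194423, -0.36225075, -0.15966719]), 'wrist_torque': array([ 0.0035258 ,  0.02419697, -0.03307638]), 'gripper_force': 0.0, 'finger_gap': 0.08545987224287097}
scene [[0.114, 0.814, -0.57, 1.085], [0.993, -0.101, 0.054, -0.003], [-0.013, -0.572, -0.82, 0.826], [0.0, 0.0, 0.0, 1.0]] 521.6959944461673
top [[-0.004, -0.987, 0.159, 0.361], [-1.0, 0.004, 0.0, 0.045], [-0.001, -0.159, -0.987, 0.917], [0.0, 0.0, 0.0, 1.0]] 445.81912693065675
rake [([170.0, 342.0], 0.93, [0.302, 0.349, 0.01]), ([145.0, 262.0], 0.72, [0.462, 0.409, 0.01]), ([244.0, 302.0], 0.64, [0.38, 0.205, 0.01])]
rest [([222.0, 237.0], 0.82, [0.513, 0.254, 0.01])]
tray [([352.0, 218.0], 0.86, [0.554, -0.016, 0.01]), ([351.0, 190.0], 0.43, [0.611, -0.015, 0.01])]
stop [([349.0, 267.0], 0.7, [0.451, -0.008, 0.01])]
bar1 [([351.0, 246.0], 0.79, [0.493, -0.013, 0.01]), ([351.0, 188.0], 0.69, [0.617, -0.015, 0.01]), ([349.0, 229.0], 0.66, [0.53, -0.009, 0.01]), ([353.0, 202.0], 0.62, [0.587, -0.019, 0.01])]
tin [([475.0, 247.0], 0.77, [0.49, -0.267, 0.01])]
crucible [([223.0, 237.0], 0.73, [0.513, 0.251, 0.01]), ([490.0, 168.0], 0.63, [0.659, -0.309, 0.01])]
hammer [([198.0, 154.0], 0.62, [0.692, 0.31, 0.01])]
```

View pics/top1.png

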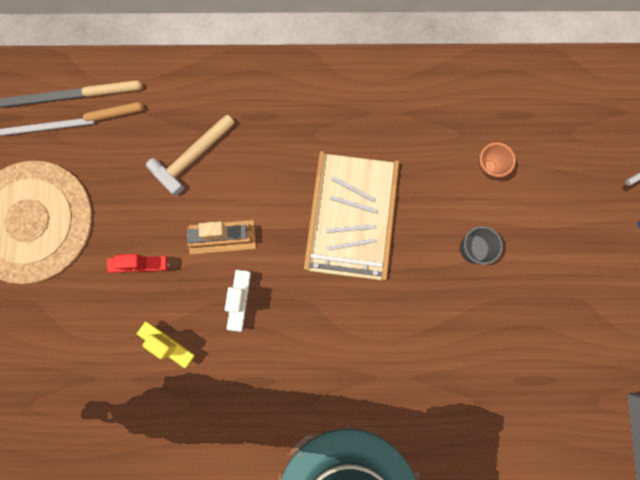

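View pics/scene1.png

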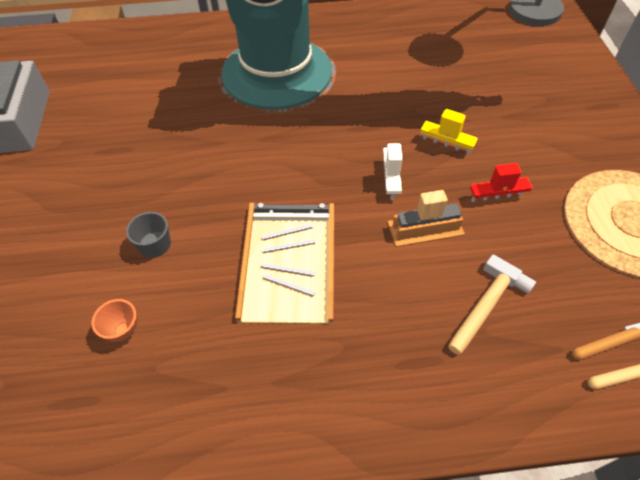

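Candidates for the rake in top view: dark steel head with wooden grip at (218,233) lying in the rest, and red (137,263), yellow (166,345) and white (238,300) look-alikes. The one in the rest fits the description: a steel head and wooden grip on the wooden rest. I'll confirm it in an enlarged, rectified crop, together with the tray.

```bash
cat >> h.py <<'E'
def rect(im,cam,cx,cy,z,lx,ly,s):
    # ortho crop: up=+x, left=+y, s px per m
    W,H=int(ly*s),int(lx*s)
    q=np.float32([[0,0],[W,0],[W,H],[0,H]])
    P=[pix(cam,[cx+lx/2-b/s,cy+ly/2-a/s,z]) for a,b in q]
    return cv2.warpPerspective(im,cv2.getPerspectiveTransform(np.float32(P),q),(W,H),flags=cv2.INTER_CUBIC)
E
python3 - <<'E'
from h import *
im=cv2.imread('pics/top1.png')
a=rect(im,'top',.55,-.012,.014,.29,.2,2000)
b=rect(im,'top',.515,.252,.036,.12,.19,2000)
out=np.zeros((580,780,3),np.uint8); out[:a.shape[0],:a.shape[1]]=a; out[:b.shape[0],400:400+b.shape[1]]=b
c=cv2.imread('pics/scene1.png')[180:260,370:480]; c=cv2.resize(c,(380,276),interpolation=cv2.INTER_CUBIC); out[260:536,400:780]=c
cv2.imwrite('pics/crop1.png',out)
d=np.load('top_d.npy')
for n,(x,y,x2,y2) in dict(rake=(186,216,258,254)).items():
  pts=np.array([world('top',u,v,d[v,u]) for v in range(y,y2) for u in range(x,x2) if d[v,u]>0])
  for lo,hi in((.026,.041),(.041,.056),(.09,.11)):
    p=pts[(pts[:,2]>lo)&(pts[:,2]<hi)]; 
    if len(p)<8: print(lo,len(p));continue
    r=cv2.minAreaRect(p[:,:2].astype(np.float32)*1000); print(lo,len(p),p.mean(0).round(4),np.round(r[0],1),np.round(r[1],1),round(r[2],1))
  print(np.histogram(pts[:,2],bins=np.arange(-.01,.12,.01)))
E
```

```text
0.026 285 [0.5061 0.248  0.0358] [515.5 256.1] [ 37.8 124.7] 4.7
0.041 519 [0.5139 0.252  0.0487] [515.6 256.5] [ 28.9 116. ] 4.7
0.09 337 [0.5147 0.2555 0.0982] [515.5 256.7] [26.2 44.2] 5.2
(array([ 213, 1156,   62,   62,  245,  412,  138,   33,   32,   34,  278,
         59]), array([-0.01,  0.  ,  0.01,  0.02,  0.03,  0.04,  0.05,  0.06,  0.07,
        0.08,  0.09,  0.1 ,  0.11]))
```

View pics/crop1.png

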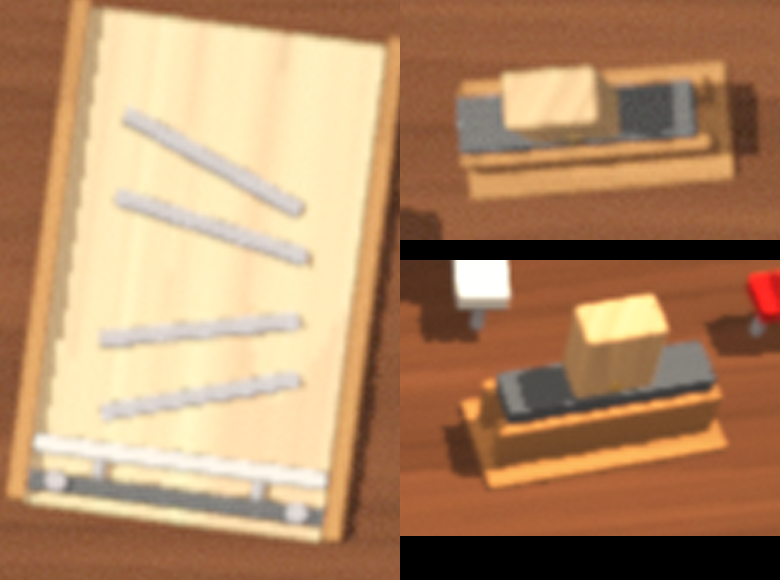

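The crop confirms it: the rake in the rest has a dark steel head and a wooden grip, so it is the real one. The plate runs along the crop line (35,438)–(325,478), with four blanks beyond it, each at its own angle.

```bash
cat >> h.py <<'E'
from scipy.spatial.transform import Rotation as R
def rot(q): return R.from_quat([q[1],q[2],q[3],q[0]])
def plan(tgt,phi_deg,n,shift_first=True,turnrows=None):
    # rows to straight line to tgt (m), tool y at phi (deg), tool straight down
    s=status.state(); p=np.array(s['position']); r=rot(s['ee_rot']); f=np.radians(phi_deg)
    y=np.array([np.cos(f),np.sin(f),0]); z=np.array([0,0,-1.]); rt=R.from_matrix(np.c_[np.cross(y,z),y,z])
    dw=(r.inv()*rt).as_rotvec(); m=turnrows or n; step=R.from_rotvec(dw/m); dp=(np.array(tgt)-p)/n*1000
    for i in range(n):
        r2=r*step if i<m else r; t=(r if shift_first else r2).inv().apply(dp); r=r2
        print(i,'xyz',t.round(1).tolist(),'a',(dw/m).round(4).tolist() if i<m else 0)
def st():
    s=status.state(); r=rot(s['ee_rot']).as_matrix()
    print('t',round(s['t'],2),'p',(np.array(s['position'])*1000).round(2),'phi',round(np.degrees(np.arctan2(r[1,1],r[0,1])),2),'z',r[:,2].round(4),'F',np.round(s['wrist_force'],2),'T',np.round(s['wrist_torque'],3),'gap',round(s['finger_gap']*1000,2),s['gripper_force'])
E
python3 - <<'E'
from h import *
d=np.load('top_d.npy')
V,U=np.mgrid[140:290,295:410]; 
pts=np.array([world('top',u,v,d[v,u]) for v,u in zip(V.ravel(),U.ravel()) if d[v,u]>0])
print(np.histogram(pts[:,2],bins=np.arange(-.004,.03,.002)))
p=pts[(pts[:,2]>.0165)&(pts[:,2]<.03)]
r=cv2.minAreaRect(p[:,:2].astype(np.float32)*1000); print('tray',r)
a=r[2]; a=a-90 if a>45 else a
a=np.radians(a); C=np.array(r[0])/1000; ex=np.array([np.cos(a),np.sin(a)]); ey=np.array([-ex[1],ex[0]])
l=np.c_[(pts[:,:2]-C)@ex,(pts[:,:2]-C)@ey,pts[:,2]]*1000
m=(abs(l[:,1])<60)&(abs(l[:,0])<125)
print('floor z',np.median(l[m&(l[:,0]>95),2]))
h=l[m&(l[:,2]>11)]
print('plan yaw',np.degrees(a))
H,e=np.histogram(h[:,0],bins=np.arange(-126,126,3)); print([(int(b),int(n)) for b,n in zip(e,H) if n])
k=l[m&(l[:,0]<-60)&(l[:,2]>11)]
for b in range(-126,-70,2):
    q=k[(k[:,0]>=b)&(k[:,0]<b+2)]
    if len(q): print(b,len(q),q[:,2].mean().round(1),end='; ')
print()
for n,x in [(n,x) for n in ['bar1'] for x in tip_of(n,'top')]:
    w=world('top',*x['uv'],z=.014)[:2]-C; print('bar',(w@ex*1000).round(1),(w@ey*1000).round(1),x['conf'])
plan([.5155,.2566,.150],4.9,14,turnrows=9)
E
```

```text
Traceback (most recent call last):
  File "h.py", line 5, in world
    c=calibration(cam); V=np.linalg.inv(np.array(c['view']))
ValueError: time passes only in moves, steps and waits
```

```bash
sed -i 's/^def save/import functools\ncalibration=functools.lru_cache(calibration)\ndef save/' h.py
cat > tr.py <<'E'
from h import *
d=np.load('top_d.npy')
V,U=np.mgrid[140:290,295:410]; 
pts=np.array([world('top',u,v,d[v,u]) for v,u in zip(V.ravel(),U.ravel()) if d[v,u]>0])
print(np.histogram(pts[:,2],bins=np.arange(-.004,.03,.002))[0])
p=pts[(pts[:,2]>.0165)&(pts[:,2]<.03)]
r=cv2.minAreaRect(p[:,:2].astype(np.float32)*1000); print('tray',r)
a=r[2]; a=a-90 if a>45 else a
a=np.radians(a); C=np.array(r[0])/1000; ex=np.array([np.cos(a),np.sin(a)]); ey=np.array([-ex[1],ex[0]])
l=np.c_[(pts[:,:2]-C)@ex,(pts[:,:2]-C)@ey,pts[:,2]]*1000
m=(abs(l[:,1])<60)&(abs(l[:,0])<125)
print('yaw',np.degrees(a),'floor z',np.median(l[m&(l[:,0]>95),2]))
k=l[m&(l[:,2]>11)]
for b in range(-126,126,3):
    q=k[(k[:,0]>=b)&(k[:,0]<b+3)]
    if len(q): print(b,len(q),q[:,2].mean().round(1),end='; ')
print()
plan([.5155,.2566,.150],4.9,14,turnrows=9)
E
python3 tr.py
```

```text
[ 201 1684 3570 2161 1813 3156 1750  326  249  399  250  324  697  452
  124   22]
tray ((560.926513671875, -14.251060485839844), (165.9795684814453, 250.56394958496094), 82.41734313964844)
yaw -7.582656860351563 floor z 7.152775362268549
-123 49 19.0; -120 88 23.2; -117 88 23.1; -114 89 23.1; -111 17 20.8; -108 9 17.8; -105 10 16.5; -102 93 19.2; -99 89 21.0; -96 83 21.2; -93 1 17.9; -81 6 15.1; -78 14 14.7; -75 18 15.1; -72 21 14.9; -69 20 15.2; -66 19 14.9; -63 21 14.1; -60 20 15.3; -57 20 14.5; -54 23 14.8; -51 13 14.7; -48 9 14.9; -45 5 14.5; -42 20 14.5; -39 26 15.2; -36 26 14.9; -33 30 15.2; -30 24 14.7; -27 29 15.0; -24 26 14.7; -21 15 14.5; -18 5 15.3; -15 1 13.5; -12 1 11.2; -3 1 11.3; 9 8 14.1; 12 23 14.9; 15 31 15.2; 18 31 14.3; 21 40 14.1; 24 35 15.1; 27 24 15.1; 30 14 14.3; 33 14 13.8; 36 16 14.8; 39 17 15.5; 42 15 15.2; 45 18 14.4; 48 17 15.4; 51 17 14.9; 54 15 14.0; 57 19 14.7; 60 19 14.9; 63 15 15.2; 66 20 14.5; 69 11 15.1; 72 4 13.8; 75 1 13.9; 87 2 11.2; 99 2 11.3; 102 1 12.5; 114 1 12.9; 
0 xyz [-31.9, -18.6, 5.8] a [-0.0, 0.0, 0.1403]
1 xyz [-34.2, -14.0, 5.8] a [-0.0, 0.0, 0.1403]
2 xyz [-35.8, -9.1, 5.8] a [-0.0, 0.0, 0.1403]
3 xyz [-36.7, -4.0, 5.8] a [-0.0, 0.0, 0.1403]
4 xyz [-36.9, 1.2, 5.8] a [-0.0, 0.0, 0.1403]
5 xyz [-36.4, 6.3, 5.8] a [-0.0, 0.0, 0.1403]
6 xyz [-35.1, 11.4, 5.8] a [-0.0, 0.0, 0.1403]
7 xyz [-33.2, 16.1, 5.8] a [-0.0, 0.0, 0.1403]
8 xyz [-30.6, 20.6, 5.8] a [-0.0, 0.0, 0.1403]
9 xyz [-27.4, 24.7, 5.8] a 0
10 xyz [-27.4, 24.7, 5.8] a 0
11 xyz [-27.4, 24.7, 5.8] a 0
12 xyz [-27.4, 24.7, 5.8] a 0
13 xyz [-27.4, 24.7, 5.8] a 0
```

move_arm([
  {"x": -31.9,"y": -18.6,"z": 3,"az": 0.1403},
  {"x": -34.2,"y": -14,"z": 3,"az": 0.1403},
  {"x": -35.8,"y": -9.1,"z": 3,"az": 0.1403},
  {"x": -36.7,"y": -4,"z": 3,"az": 0.1403},
  {"x": -36.9,"y": 1.2,"z": 3,"az": 0.1403},
], gripper=85)

```text
validation failed for argument at $.co...
```

move_arm([
  {"x": -36.4,"y": 6.3,"z": 5.8,"az": 0.1403},
  {"x": -35.1,"y": 11.4,"z": 5.8,"az": 0.1403},
  {"x": -33.2,"y": 16.1,"z": 5.8,"az": 0.1403},
  {"x": -30.6,"y": 20.6,"z": 5.8,"az": 0.1403},
  {"x": -27.4,"y": 24.7,"z": 5.8},
])

```text
validation failed for argument at $.co...
```

move_arm([
  {"x": -27.4,"y": 24.7,"z": 5.8},
  {"x": -27.4,"y": 24.7,"z": 5.8},
  {"x": -27.4,"y": 24.7,"z": 5.8},
  {"x": -27.4,"y": 24.7,"z": 5.8},
  {"z": 0},
])

```text
validation failed for argument at $.co...
```

Run:
```python
from h import *
st(); plan([.5155,.2566,.15],4.9,1)
```

```text
t 0.5 p [138.09 609.5  231.22] phi 77.23 z [-0.e+00 -2.e-04 -1.e+00] F [-0.06 -0.22 -1.17] T [-0.032  0.001 -0.052] gap 85.13 0.0
0 xyz [-446.1, -260.8, 81.3] a [-0.0001, 0.0002, 1.2624]
```

move_arm([
  {"x": -31.9,"y": -18.6,"z": 3,"ax": 0,"ay": 0,"az": 0.14},
  {"x": -34.2,"y": -14,"z": 3,"ax": 0,"ay": 0,"az": 0.14},
  {"x": -35.8,"y": -9.1,"z": 3,"ax": 0,"ay": 0,"az": 0.14},
  {"x": -36.7,"y": -4,"z": 3,"ax": 0,"ay": 0,"az": 0.14},
  {"x": -36.9,"y": 1.2,"z": 3,"ax": 0,"ay": 0,"az": 0.14},
], gripper=85)

```text
t: 1.0
position: [0.274, 0.4824, 0.2163]
ee_rot: [-0.0, 0.448, 0.894, 0.0]
wrist_force: [1.3, 1.3, 0.1]
finger_gap: 0.085
gripper_force: 0.0
```

move_arm([
  {"x": -36.4,"y": 6.3,"z": 5.8,"ax": 0,"ay": 0,"az": 0.14},
  {"x": -35.1,"y": 11.4,"z": 5.8,"ax": 0,"ay": 0,"az": 0.14},
  {"x": -33.2,"y": 16.1,"z": 5.8,"ax": 0,"ay": 0,"az": 0.14},
  {"x": -30.6,"y": 20.6,"z": 5.8,"ax": 0,"ay": 0,"az": 0.14},
  {"x": -27.4,"y": 24.7,"z": 5.8,"ax": 0,"ay": 0,"az": 0},
])

```text
t: 1.5
position: [0.409, 0.3567, 0.1873]
ee_rot: [0.0, 0.677, 0.736, 0.0]
wrist_force: [0.4, 0.9, -1.0]
finger_gap: 0.0851
gripper_force: 0.0
```

move_arm([
  {"x": -27.4,"y": 24.7,"z": 5.8,"ax": 0,"ay": 0,"az": 0},
  {"x": -27.4,"y": 24.7,"z": 5.8,"ax": 0,"ay": 0,"az": 0},
  {"x": -27.4,"y": 24.7,"z": 5.8,"ax": 0,"ay": 0,"az": 0},
  {"x": -27.4,"y": 24.7,"z": 5.8,"ax": 0,"ay": 0,"az": 0},
  {"x": 0,"y": 0,"z": 0,"ax": 0,"ay": 0,"az": 0},
])

```text
t: 2.0
position: [0.5191, 0.2527, 0.1636]
ee_rot: [0.001, 0.678, 0.735, -0.0]
wrist_force: [-1.5, 0.1, -0.2]
finger_gap: 0.0849
gripper_force: 0.0
```

Run:
```python
from h import *
st(); plan([.5155,.2566,.15],4.9,1)
```

```text
t 2.0 p [519.07 252.68 163.62] phi 4.7 z [ 9.0e-04 -2.1e-03 -1.0e+00] F [-1.49  0.15 -0.2 ] T [-0.029  0.05   0.024] gap 84.85 0.0
0 xyz [4.2, -3.2, 13.6] a [0.0007, 0.0021, -0.0035]
```

move_arm([
  {"x": 4,"y": -3,"z": 10,"ax": 0,"ay": 0,"az": 0},
  {"x": 0,"y": 0,"z": 20,"ax": 0,"ay": 0,"az": 0},
  {"x": 0,"y": 0,"z": 20,"ax": 0,"ay": 0,"az": 0},
  {"x": 0,"y": 0,"z": 10,"ax": 0,"ay": 0,"az": 0},
  {"x": 0,"y": 0,"z": 0,"ax": 0,"ay": 0,"az": 0},
])

```text
t: 2.5
position: [0.5115, 0.2615, 0.1027]
ee_rot: [-0.0, 0.675, 0.738, -0.001]
wrist_force: [-0.2, -1.2, 0.3]
finger_gap: 0.0849
gripper_force: 0.0
```

Run:
```python
from h import *
st(); plan([.5155,.2566,.054],4.9,1)
```

```text
t 2.5 p [511.45 261.49 102.74] phi 5.12 z [-0.0021 -0.0011 -1.    ] F [-0.15 -1.16  0.33] T [-0.015  0.061 -0.002] gap 84.91 0.0
0 xyz [-5.2, 3.7, 48.7] a [-0.0022, 0.0009, 0.0038]
```

move_arm([
  {"x": 0,"y": 0,"z": 0,"ax": 0,"ay": 0,"az": 0},
  {"x": 0,"y": 0,"z": 0,"ax": 0,"ay": 0,"az": 0},
  {"x": 0,"y": 0,"z": 0,"ax": 0,"ay": 0,"az": 0},
  {"x": 0,"y": 0,"z": 0,"ax": 0,"ay": 0,"az": 0},
  {"x": 0,"y": 0,"z": 0,"ax": 0,"ay": 0,"az": 0},
])

```text
t: 3.0
position: [0.5129, 0.261, 0.1044]
ee_rot: [0.0, 0.675, 0.738, 0.0]
wrist_force: [0.0, 0.2, 0.5]
finger_gap: 0.0849
gripper_force: 0.0
```

Run:
```python
from h import *
st(); plan([.5155,.2566,.054],4.9,1)
```

```text
t 3.0 p [512.87 261.02 104.38] phi 5.04 z [ 4.e-04  2.e-04 -1.e+00] F [0.04 0.17 0.55] T [-0.055  0.026 -0.02 ] gap 84.86 0.0
0 xyz [-4.6, 2.2, 50.4] a [0.0004, -0.0002, 0.0025]
```

move_arm([
  {"x": -4.5,"y": 2.2,"z": 5,"ax": 0,"ay": 0,"az": 0},
  {"x": 0,"y": 0,"z": 15,"ax": 0,"ay": 0,"az": 0},
  {"x": 0,"y": 0,"z": 15,"ax": 0,"ay": 0,"az": 0},
  {"x": 0,"y": 0,"z": 12,"ax": 0,"ay": 0,"az": 0},
  {"x": 0,"y": 0,"z": 3,"ax": 0,"ay": 0,"az": 0},
])

```text
t: 3.5
position: [0.5144, 0.2561, 0.0519]
ee_rot: [-0.0, 0.675, 0.738, -0.001]
wrist_force: [0.2, -0.4, 0.4]
finger_gap: 0.085
gripper_force: 0.0
```

move_arm([
  {"x": 0,"y": 0,"z": 0,"ax": 0,"ay": 0,"az": 0},
  {"x": 0,"y": 0,"z": 0,"ax": 0,"ay": 0,"az": 0},
  {"x": 0,"y": 0,"z": 0,"ax": 0,"ay": 0,"az": 0},
  {"x": 0,"y": 0,"z": 0,"ax": 0,"ay": 0,"az": 0},
  {"x": 0,"y": 0,"z": 0,"ax": 0,"ay": 0,"az": 0},
])

```text
t: 4.0
position: [0.5155, 0.2568, 0.0544]
ee_rot: [0.0, 0.675, 0.738, 0.0]
wrist_force: [-0.3, -0.5, -0.3]
finger_gap: 0.0851
gripper_force: 0.0
```

Run:
```python
from h import *
st(); plan([.5155,.2566,.054],4.9,1)
im,_=capture('scene'); save('grasp.png',cv2.resize(im[150:290,340:520],None,fx=4,fy=4,interpolation=cv2.INTER_CUBIC))
```

```text
t 4.0 p [515.49 256.76  54.43] phi 5.05 z [ 5.e-04  3.e-04 -1.e+00] F [-0.3  -0.46 -0.28] T [0.003 0.038 0.009] gap 85.13 0.0
0 xyz [-0.2, -0.0, 0.4] a [0.0005, -0.0002, 0.0025]
```

View pics/grasp.png

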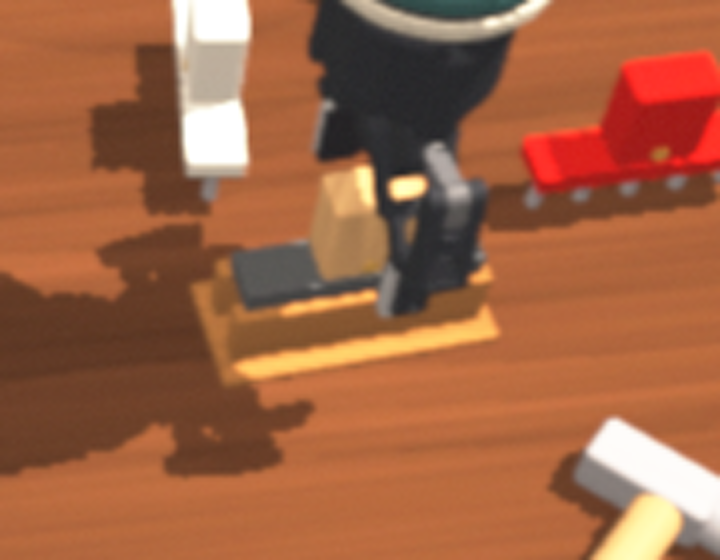

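The open fingers straddle the wooden grip at crop (350,220), with nothing else touched. I'll close them now.

move_arm([
  {"x": 0,"y": 0,"z": 0,"ax": 0,"ay": 0,"az": 0},
  {"x": 0,"y": 0,"z": 0,"ax": 0,"ay": 0,"az": 0},
  {"x": 0,"y": 0,"z": 0,"ax": 0,"ay": 0,"az": 0},
  {"x": 0,"y": 0,"z": 0,"ax": 0,"ay": 0,"az": 0},
  {"x": 0,"y": 0,"z": 0,"ax": 0,"ay": 0,"az": 0},
], gripper=15)

```text
t: 4.55
position: [0.5154, 0.2567, 0.0542]
ee_rot: [0.0, 0.675, 0.738, 0.0]
wrist_force: [-0.9, 0.7, 2.0]
finger_gap: 0.0252
gripper_force: 59.0
```

move_arm([
  {"x": 0,"y": 0,"z": 0,"ax": 0,"ay": 0,"az": 0},
  {"x": 0,"y": 0,"z": 0,"ax": 0,"ay": 0,"az": 0},
  {"x": 0,"y": 0,"z": 0,"ax": 0,"ay": 0,"az": 0},
  {"x": 0,"y": 0,"z": 0,"ax": 0,"ay": 0,"az": 0},
  {"x": 0,"y": 0,"z": 0,"ax": 0,"ay": 0,"az": 0},
])

```text
t: 5.05
position: [0.5154, 0.2567, 0.0542]
ee_rot: [0.0, 0.675, 0.738, 0.0]
wrist_force: [-0.0, 0.3, 3.3]
finger_gap: 0.0252
gripper_force: 59.1
```

Run:
```python
from h import *
st()
```

```text
t 5.05 p [515.43 256.67  54.17] phi 5.04 z [ 2.e-04 -0.e+00 -1.e+00] F [-0.01  0.29  3.28] T [-0.061  0.026 -0.026] gap 25.24 59.13356423377991
```

move_arm([
  {"x": 0,"y": 0,"z": -8,"ax": 0,"ay": 0,"az": 0},
  {"x": 0,"y": 0,"z": -18,"ax": 0,"ay": 0,"az": 0},
  {"x": 0,"y": 0,"z": -20,"ax": 0,"ay": 0,"az": 0},
  {"x": 0,"y": 0,"z": -18,"ax": 0,"ay": 0,"az": 0},
  {"x": 0,"y": 0,"z": -8,"ax": 0,"ay": 0,"az": 0},
])

```text
t: 5.55
position: [0.5158, 0.2568, 0.1278]
ee_rot: [0.0, 0.675, 0.737, 0.001]
wrist_force: [-0.2, 0.2, -2.8]
finger_gap: 0.0253
gripper_force: 59.2
```

Run:
```python
from h import *
st(); plan([.660,-.0274,.115],-7.58,12,turnrows=10)
```

```text
t 5.55 p [515.77 256.84 127.83] phi 5.04 z [ 1.4e-03  9.0e-04 -1.0e+00] F [-0.23  0.19 -2.83] T [0.009 0.045 0.028] gap 25.32 59.15604114532471
0 xyz [-24.7, 9.9, 1.1] a [0.0001, -0.0001, 0.022]
1 xyz [-24.4, 10.4, 1.1] a [0.0001, -0.0001, 0.022]
2 xyz [-24.2, 11.0, 1.1] a [0.0001, -0.0001, 0.022]
3 xyz [-23.9, 11.5, 1.1] a [0.0001, -0.0001, 0.022]
4 xyz [-23.7, 12.0, 1.1] a [0.0001, -0.0001, 0.022]
5 xyz [-23.4, 12.5, 1.1] a [0.0001, -0.0001, 0.022]
6 xyz [-23.1, 13.1, 1.1] a [0.0001, -0.0001, 0.022]
7 xyz [-22.8, 13.6, 1.1] a [0.0001, -0.0001, 0.022]
8 xyz [-22.5, 14.1, 1.1] a [0.0001, -0.0001, 0.022]
9 xyz [-22.2, 14.6, 1.1] a [0.0001, -0.0001, 0.022]
10 xyz [-21.9, 15.0, 1.1] a 0
11 xyz [-21.9, 15.0, 1.1] a 0
```

Lifted cleanly; the weight shows on the wrist. Next I'll carry the rake over to the tray's far end.

move_arm([
  {"x": -15,"y": 5,"z": 0,"ax": 0,"ay": 0,"az": 0.022},
  {"x": -25,"y": 10.5,"z": 0,"ax": 0,"ay": 0,"az": 0.022},
  {"x": -25,"y": 11.5,"z": 0,"ax": 0,"ay": 0,"az": 0.022},
  {"x": -25,"y": 12,"z": 0,"ax": 0,"ay": 0,"az": 0.022},
  {"x": -25,"y": 12.5,"z": 0,"ax": 0,"ay": 0,"az": 0.022},
])

```text
t: 6.05
position: [0.5715, 0.1418, 0.1254]
ee_rot: [-0.0, 0.716, 0.699, -0.001]
wrist_force: [-0.3, 0.3, -2.1]
finger_gap: 0.0253
gripper_force: 59.2
```

move_arm([
  {"x": -25,"y": 13,"z": 0,"ax": 0,"ay": 0,"az": 0.022},
  {"x": -25,"y": 13.5,"z": 0,"ax": 0,"ay": 0,"az": 0.022},
  {"x": -25,"y": 14,"z": 0,"ax": 0,"ay": 0,"az": 0.022},
  {"x": -25,"y": 14.5,"z": 0,"ax": 0,"ay": 0,"az": 0.022},
  {"x": -22,"y": 15,"z": 0,"ax": 0,"ay": 0,"az": 0.022},
])

```text
t: 6.55
position: [0.6332, 0.0149, 0.1253]
ee_rot: [-0.0, 0.753, 0.658, -0.001]
wrist_force: [1.4, 0.3, -2.7]
finger_gap: 0.0255
gripper_force: 59.1
```

move_arm([
  {"x": -20,"y": 13,"z": 0,"ax": 0,"ay": 0,"az": 0},
  {"x": -12,"y": 8,"z": 0,"ax": 0,"ay": 0,"az": 0},
  {"x": 0,"y": 0,"z": 0,"ax": 0,"ay": 0,"az": 0},
  {"x": 0,"y": 0,"z": 0,"ax": 0,"ay": 0,"az": 0},
  {"x": 0,"y": 0,"z": 0,"ax": 0,"ay": 0,"az": 0},
])

```text
t: 7.05
position: [0.6495, -0.0159, 0.1259]
ee_rot: [-0.0, 0.752, 0.659, -0.0]
wrist_force: [0.5, 0.5, -1.9]
finger_gap: 0.0255
gripper_force: 59.2
```

Run:
```python
from h import *
st(); plan([.660,-.0274,.0507],-7.58,1)
```

```text
t 7.05 p [649.54 -15.92 125.86] phi -7.49 z [-6.e-04  5.e-04 -1.e+00] F [ 0.48  0.47 -1.94] T [-0.01   0.053 -0.01 ] gap 25.47 59.244757890701294
0 xyz [-10.1, 11.9, 75.1] a [-0.0006, -0.0005, 0.0016]
```

move_arm([
  {"x": -10,"y": 12,"z": 5,"ax": 0,"ay": 0,"az": 0.0016},
  {"x": 0,"y": 0,"z": 15,"ax": 0,"ay": 0,"az": 0},
  {"x": 0,"y": 0,"z": 20,"ax": 0,"ay": 0,"az": 0},
  {"x": 0,"y": 0,"z": 12,"ax": 0,"ay": 0,"az": 0},
  {"x": 0,"y": 0,"z": 6,"ax": 0,"ay": 0,"az": 0},
])

```text
t: 7.55
position: [0.6598, -0.0284, 0.0664]
ee_rot: [-0.001, 0.753, 0.658, -0.001]
wrist_force: [-0.3, 0.6, -2.2]
finger_gap: 0.0254
gripper_force: 59.6
```

move_arm([
  {"x": 0,"y": 0,"z": 3,"ax": 0,"ay": 0,"az": 0},
  {"x": 0,"y": 0,"z": 2,"ax": 0,"ay": 0,"az": 0},
  {"x": 0,"y": 0,"z": 0,"ax": 0,"ay": 0,"az": 0},
  {"x": 0,"y": 0,"z": 0,"ax": 0,"ay": 0,"az": 0},
  {"x": 0,"y": 0,"z": 0,"ax": 0,"ay": 0,"az": 0},
])

```text
t: 8.05
position: [0.6607, -0.0287, 0.0636]
ee_rot: [0.0, 0.753, 0.658, 0.0]
wrist_force: [-0.0, -0.4, -1.4]
finger_gap: 0.0255
gripper_force: 59.6
```

Run:
```python
from h import *
st(); plan([.660,-.0274,.0507],-7.58,1)
im,_=capture('scene'); save('pre.png',cv2.resize(im[180:360,220:370],None,fx=3.3,fy=3.3,interpolation=cv2.INTER_CUBIC))
```

```text
t 8.05 p [660.73 -28.67  63.58] phi -7.65 z [ 7.e-04 -0.e+00 -1.e+00] F [-0.02 -0.43 -1.42] T [-0.072 -0.005  0.03 ] gap 25.46 59.55614626407623
0 xyz [1.2, -0.9, 12.9] a [0.0007, -0.0001, -0.0013]
```

View pics/pre.png

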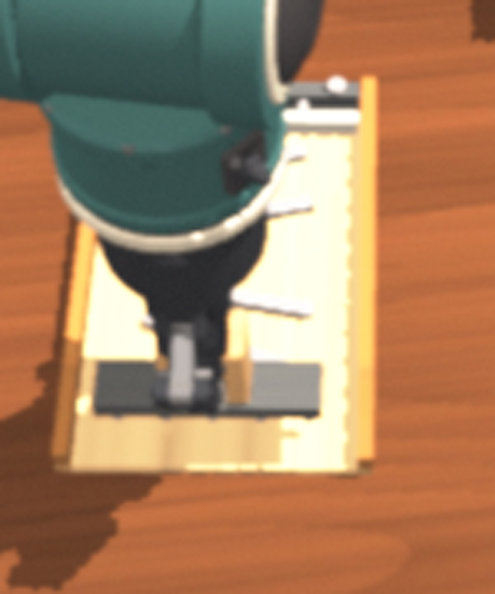

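The rake head (crop 95–320, 365–415) sits between the tray walls, behind all the blanks. I'll lower the tines to just above the floor.

move_arm([
  {"x": 0.5,"y": -0.5,"z": 4,"ax": 0,"ay": 0,"az": 0},
  {"x": 0,"y": 0,"z": 4,"ax": 0,"ay": 0,"az": 0},
  {"x": 0,"y": 0,"z": 3,"ax": 0,"ay": 0,"az": 0},
  {"x": 0,"y": 0,"z": 1.5,"ax": 0,"ay": 0,"az": 0},
  {"x": 0,"y": 0,"z": 1,"ax": 0,"ay": 0,"az": 0},
])

```text
t: 8.6
position: [0.66, -0.0282, 0.0494]
ee_rot: [-0.0, 0.753, 0.658, -0.0]
wrist_force: [0.4, 0.2, -1.9]
finger_gap: 0.0254
gripper_force: 59.6
```

move_arm([
  {"x": 0,"y": 0,"z": 0,"ax": 0,"ay": 0,"az": 0},
  {"x": 0,"y": 0,"z": 0,"ax": 0,"ay": 0,"az": 0},
  {"x": 0,"y": 0,"z": 0,"ax": 0,"ay": 0,"az": 0},
  {"x": 0,"y": -1,"z": 0,"ax": 0,"ay": 0,"az": 0},
  {"x": 0,"y": -2,"z": 0,"ax": 0,"ay": 0,"az": 0},
])

```text
t: 9.1
position: [0.6571, -0.0277, 0.0497]
ee_rot: [0.0, 0.753, 0.658, 0.0]
wrist_force: [-0.7, -0.2, -2.7]
finger_gap: 0.0254
gripper_force: 59.6
```

Run:
```python
from h import *
st(); plan([.660,-.0274,.050],-7.58,1)
```

```text
t 9.1 p [657.06 -27.7   49.68] phi -7.65 z [ 1.e-04 -1.e-04 -1.e+00] F [-0.72 -0.23 -2.7 ] T [-0.007 -0.014  0.001] gap 25.37 59.55635190010071
0 xyz [0.7, 2.9, -0.3] a [0.0001, 0.0001, -0.0012]
```

move_arm([
  {"x": 0,"y": -4,"z": 0,"ax": 0,"ay": 0,"az": 0},
  {"x": 0,"y": -5,"z": 0,"ax": 0,"ay": 0,"az": 0},
  {"x": 0,"y": -5,"z": 0,"ax": 0,"ay": 0,"az": 0},
  {"x": 0,"y": -5,"z": 0,"ax": 0,"ay": 0,"az": 0},
  {"x": 0,"y": -5,"z": 0,"ax": 0,"ay": 0,"az": 0},
])

```text
t: 9.6
position: [0.6329, -0.0244, 0.0497]
ee_rot: [0.0, 0.753, 0.658, 0.0]
wrist_force: [0.0, 0.3, -2.6]
finger_gap: 0.0255
gripper_force: 59.6
```

move_arm([
  {"x": 0,"y": -5,"z": 0,"ax": 0,"ay": 0,"az": 0},
  {"x": 0,"y": -5,"z": 0,"ax": 0,"ay": 0,"az": 0},
  {"x": 0,"y": -5,"z": 0,"ax": 0,"ay": 0,"az": 0},
  {"x": 0,"y": -5,"z": 0,"ax": 0,"ay": 0,"az": 0},
  {"x": 0,"y": -5,"z": 0,"ax": 0,"ay": 0,"az": 0},
])

```text
t: 10.1
position: [0.6082, -0.0212, 0.0497]
ee_rot: [0.0, 0.753, 0.658, 0.0]
wrist_force: [0.4, 0.6, -3.4]
finger_gap: 0.0255
gripper_force: 59.5
```

move_arm([
  {"x": 0,"y": -5,"z": 0,"ax": 0,"ay": 0,"az": 0},
  {"x": 0,"y": -5,"z": 0,"ax": 0,"ay": 0,"az": 0},
  {"x": 0,"y": -5,"z": 0,"ax": 0,"ay": 0,"az": 0},
  {"x": 0,"y": -4,"z": 0,"ax": 0,"ay": 0,"az": 0},
  {"x": 0,"y": -3,"z": 0,"ax": 0,"ay": 0,"az": 0},
])

```text
t: 10.6
position: [0.5864, -0.0183, 0.0497]
ee_rot: [0.0, 0.753, 0.658, -0.0]
wrist_force: [0.8, -0.7, -3.5]
finger_gap: 0.0256
gripper_force: 59.5
```

```bash
cat >> h.py <<'E'
def loc():
    st(); s=status.state(); e=np.array([.99126,-.13195]); w=np.array(s['position'][:2])-[.5609,-.01425]
    print('local',(w@e*1000).round(2),(w@[.13195,.99126]*1000).round(2),'Fx_local',round(float(np.array(s['wrist_force'][:2])@e),2))
E
python3 - <<'E'
from h import *
loc()
im,_=capture('scene'); save('mid.png',cv2.resize(im[180:360,220:370],None,fx=3.3,fy=3.3,interpolation=cv2.INTER_CUBIC))
E
```

```text
t 10.6 p [586.42 -18.25  49.66] phi -7.65 z [ 1.e-04 -1.e-04 -1.e+00] F [ 0.82 -0.7  -3.46] T [-0.044 -0.12   0.001] gap 25.62 59.49343979358673
local 25.82 -0.6 Fx_local 0.9
```

View pics/mid.png

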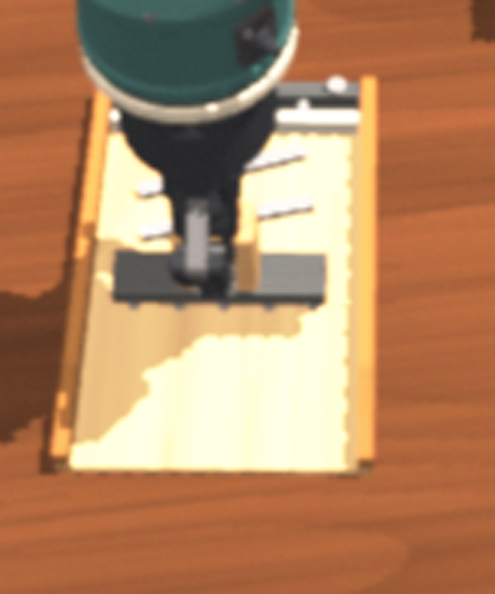

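The two far blanks are gathered under the head (crop row ~275), and the two near ones (rows 190–235) are still ahead. The floor behind the rake is clean, so I'll carry on.

move_arm([
  {"x": 0,"y": -4,"z": 0,"ax": 0,"ay": 0,"az": 0},
  {"x": 0,"y": -5,"z": 0,"ax": 0,"ay": 0,"az": 0},
  {"x": 0,"y": -5,"z": 0,"ax": 0,"ay": 0,"az": 0},
  {"x": 0,"y": -5,"z": 0,"ax": 0,"ay": 0,"az": 0},
  {"x": 0,"y": -5,"z": 0,"ax": 0,"ay": 0,"az": 0},
])

```text
t: 11.15
position: [0.5625, -0.015, 0.0496]
ee_rot: [0.0, 0.753, 0.658, -0.0]
wrist_force: [1.2, -0.9, -2.5]
finger_gap: 0.0256
gripper_force: 59.4
```

move_arm([
  {"x": 0,"y": -5,"z": 0,"ax": 0,"ay": 0,"az": 0},
  {"x": 0,"y": -5,"z": 0,"ax": 0,"ay": 0,"az": 0},
  {"x": 0,"y": -5,"z": 0,"ax": 0,"ay": 0,"az": 0},
  {"x": 0,"y": -5,"z": 0,"ax": 0,"ay": 0,"az": 0},
  {"x": 0,"y": -4,"z": 0,"ax": 0,"ay": 0,"az": 0},
])

```text
t: 11.65
position: [0.5388, -0.0118, 0.0496]
ee_rot: [0.0, 0.753, 0.658, -0.0]
wrist_force: [0.6, 1.0, -3.5]
finger_gap: 0.0254
gripper_force: 59.4
```

move_arm([
  {"x": 0,"y": -3,"z": 0,"ax": 0,"ay": 0,"az": 0},
  {"x": 0,"y": -3,"z": 0,"ax": 0,"ay": 0,"az": 0},
  {"x": 0,"y": -2,"z": 0,"ax": 0,"ay": 0,"az": 0},
  {"x": 0,"y": -2,"z": 0,"ax": 0,"ay": 0,"az": 0},
  {"x": 0,"y": -1,"z": 0,"ax": 0,"ay": 0,"az": 0},
])

```text
t: 12.15
position: [0.5282, -0.0104, 0.0497]
ee_rot: [0.0, 0.753, 0.658, 0.0]
wrist_force: [0.3, -0.4, -1.6]
finger_gap: 0.0256
gripper_force: 59.4
```

Run:
```python
from h import *
loc()
im,_=capture('scene'); save('mid2.png',cv2.resize(im[180:360,220:370],None,fx=3.3,fy=3.3,interpolation=cv2.INTER_CUBIC))
```

```text
t 12.15 p [528.18 -10.4   49.66] phi -7.66 z [ 1.e-04 -1.e-04 -1.e+00] F [ 0.31 -0.39 -1.55] T [-0.056 -0.2    0.009] gap 25.58 59.445669651031494
local -32.95 -0.5 Fx_local 0.36
```

View pics/mid2.png

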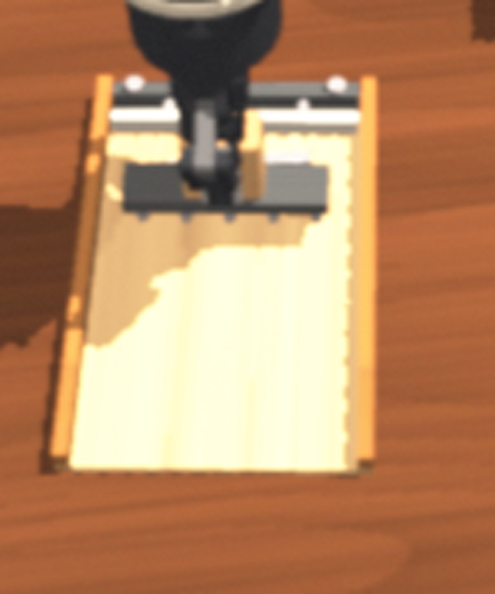

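The row is all ahead of the tines, close to the plate (crop row ~118), and no blank is left behind. I'll approach slowly from here.

move_arm([
  {"x": 0,"y": -1.5,"z": 0,"ax": 0,"ay": 0,"az": 0},
  {"x": 0,"y": -2,"z": 0,"ax": 0,"ay": 0,"az": 0},
  {"x": 0,"y": -2,"z": 0,"ax": 0,"ay": 0,"az": 0},
  {"x": 0,"y": -2,"z": 0,"ax": 0,"ay": 0,"az": 0},
  {"x": 0,"y": -1.5,"z": 0,"ax": 0,"ay": 0,"az": 0},
])

```text
t: 12.7
position: [0.5191, -0.0091, 0.0496]
ee_rot: [0.0, 0.753, 0.658, 0.0]
wrist_force: [0.3, -0.3, -1.9]
finger_gap: 0.0252
gripper_force: 59.4
```

move_arm([
  {"x": 0,"y": -1.2,"z": 0,"ax": 0,"ay": 0,"az": 0},
  {"x": 0,"y": -1.2,"z": 0,"ax": 0,"ay": 0,"az": 0},
  {"x": 0,"y": -1,"z": 0,"ax": 0,"ay": 0,"az": 0},
  {"x": 0,"y": -1,"z": 0,"ax": 0,"ay": 0,"az": 0},
  {"x": 0,"y": -1,"z": 0,"ax": 0,"ay": 0,"az": 0},
])

```text
t: 13.2
position: [0.514, -0.0085, 0.0496]
ee_rot: [0.0, 0.753, 0.658, 0.0]
wrist_force: [2.0, -0.3, -1.0]
finger_gap: 0.0255
gripper_force: 59.4
```

Run:
```python
from h import *
loc()
```

```text
t 13.2 p [513.95  -8.47  49.64] phi -7.65 z [ 1.e-04 -1.e-04 -1.e+00] F [ 2.03 -0.33 -1.01] T [-0.071 -0.317 -0.041] gap 25.5 59.43829357624054
local -47.3 -0.46 Fx_local 2.05
```

move_arm([
  {"x": 0,"y": -0.8,"z": 0,"ax": 0,"ay": 0,"az": 0},
  {"x": 0,"y": -0.8,"z": 0,"ax": 0,"ay": 0,"az": 0},
  {"x": 0,"y": -0.8,"z": 0,"ax": 0,"ay": 0,"az": 0},
  {"x": 0,"y": -0.8,"z": 0,"ax": 0,"ay": 0,"az": 0},
  {"x": 0,"y": -0.6,"z": 0,"ax": 0,"ay": 0,"az": 0},
])

```text
t: 13.7
position: [0.5102, -0.008, 0.0496]
ee_rot: [0.0, 0.753, 0.658, -0.0]
wrist_force: [1.1, -0.3, -1.6]
finger_gap: 0.0256
gripper_force: 59.4
```

Run:
```python
from h import *
loc()
```

```text
t 13.7 p [510.15  -7.98  49.63] phi -7.65 z [ 0.e+00 -1.e-04 -1.e+00] F [ 1.08 -0.3  -1.6 ] T [-0.052 -0.315 -0.018] gap 25.63 59.43890690803528
local -51.13 -0.48 Fx_local 1.11
```

move_arm([
  {"x": 0,"y": -0.5,"z": 0,"ax": 0,"ay": 0,"az": 0},
  {"x": 0,"y": -0.5,"z": 0,"ax": 0,"ay": 0,"az": 0},
  {"x": 0,"y": -0.5,"z": 0,"ax": 0,"ay": 0,"az": 0},
  {"x": 0,"y": -0.5,"z": 0,"ax": 0,"ay": 0,"az": 0},
  {"x": 0,"y": -0.5,"z": 0,"ax": 0,"ay": 0,"az": 0},
])

```text
t: 14.2
position: [0.5077, -0.0077, 0.0496]
ee_rot: [0.0, 0.753, 0.658, -0.0]
wrist_force: [1.4, -0.6, -2.0]
finger_gap: 0.0253
gripper_force: 59.4
```

Run:
```python
from h import *
loc()
```

```text
t 14.2 p [507.71  -7.67  49.63] phi -7.65 z [ 0.e+00 -1.e-04 -1.e+00] F [ 1.44 -0.57 -2.03] T [-0.014 -0.315 -0.014] gap 25.25 59.438334703445435
local -53.59 -0.5 Fx_local 1.5
```

move_arm([
  {"x": 0,"y": -0.4,"z": 0,"ax": 0,"ay": 0,"az": 0},
  {"x": 0,"y": -0.4,"z": 0,"ax": 0,"ay": 0,"az": 0},
  {"x": 0,"y": -0.4,"z": 0,"ax": 0,"ay": 0,"az": 0},
  {"x": 0,"y": -0.4,"z": 0,"ax": 0,"ay": 0,"az": 0},
  {"x": 0,"y": -0.4,"z": 0,"ax": 0,"ay": 0,"az": 0},
])

```text
t: 14.7
position: [0.5057, -0.0074, 0.0496]
ee_rot: [0.0, 0.753, 0.658, -0.0]
wrist_force: [0.7, -1.4, -2.7]
finger_gap: 0.0254
gripper_force: 59.4
```

Run:
```python
from h import *
loc()
```

```text
t 14.7 p [505.72  -7.41  49.59] phi -7.65 z [-0.e+00 -1.e-04 -1.e+00] F [ 0.67 -1.36 -2.75] T [-0.007 -0.281  0.006] gap 25.43 59.43751573562622
local -55.6 -0.5 Fx_local 0.84
```

move_arm([
  {"x": 0,"y": -0.3,"z": 0,"ax": 0,"ay": 0,"az": 0},
  {"x": 0,"y": -0.3,"z": 0,"ax": 0,"ay": 0,"az": 0},
  {"x": 0,"y": -0.3,"z": 0,"ax": 0,"ay": 0,"az": 0},
  {"x": 0,"y": -0.3,"z": 0,"ax": 0,"ay": 0,"az": 0},
  {"x": 0,"y": -0.3,"z": 0,"ax": 0,"ay": 0,"az": 0},
])

```text
t: 15.2
position: [0.5043, -0.0072, 0.0496]
ee_rot: [0.0, 0.753, 0.658, -0.0]
wrist_force: [1.5, -0.7, -1.3]
finger_gap: 0.0253
gripper_force: 59.4
```

Run:
```python
from h import *
loc()
```

```text
t 15.2 p [504.26  -7.22  49.63] phi -7.66 z [ 1.e-04 -1.e-04 -1.e+00] F [ 1.5  -0.67 -1.28] T [-0.033 -0.258 -0.043] gap 25.34 59.43605124950409
local -57.07 -0.5 Fx_local 1.58
```

move_arm([
  {"x": 0,"y": -0.3,"z": 0,"ax": 0,"ay": 0,"az": 0},
  {"x": 0,"y": -0.3,"z": 0,"ax": 0,"ay": 0,"az": 0},
  {"x": 0,"y": -0.3,"z": 0,"ax": 0,"ay": 0,"az": 0},
  {"x": 0,"y": -0.3,"z": 0,"ax": 0,"ay": 0,"az": 0},
  {"x": 0,"y": -0.3,"z": 0,"ax": 0,"ay": 0,"az": 0},
])

```text
t: 15.7
position: [0.5028, -0.007, 0.0497]
ee_rot: [0.0, 0.753, 0.658, 0.0]
wrist_force: [3.3, -0.2, -3.1]
finger_gap: 0.0253
gripper_force: 59.4
```

Run:
```python
from h import *
loc()
```

```text
t 15.7 p [502.84  -7.    49.65] phi -7.65 z [ 2.e-04 -1.e-04 -1.e+00] F [ 3.3  -0.15 -3.09] T [-0.073 -0.608  0.064] gap 25.34 59.4135457277298
local -58.51 -0.48 Fx_local 3.29
```

move_arm([
  {"x": 0,"y": -0.1,"z": 0,"ax": 0,"ay": 0,"az": 0},
  {"x": 0,"y": -0.1,"z": 0,"ax": 0,"ay": 0,"az": 0},
  {"x": 0,"y": -0.1,"z": 0,"ax": 0,"ay": 0,"az": 0},
  {"x": 0,"y": -0.1,"z": 0,"ax": 0,"ay": 0,"az": 0},
  {"x": 0,"y": 0,"z": 0,"ax": 0,"ay": 0,"az": 0},
])

```text
t: 16.2
position: [0.5027, -0.0069, 0.0497]
ee_rot: [0.0, 0.753, 0.658, 0.0]
wrist_force: [3.4, 0.2, -3.7]
finger_gap: 0.0252
gripper_force: 59.4
```

Run:
```python
from h import *
loc()
```

```text
t 16.2 p [502.68  -6.95  49.71] phi -7.65 z [ 6.e-04 -1.e-04 -1.e+00] F [ 3.37  0.2  -3.65] T [-0.044 -1.102  0.111] gap 25.19 59.42379534244537
local -58.67 -0.44 Fx_local 3.31
```

move_arm([
  {"x": 0,"y": -0.1,"z": 0,"ax": 0,"ay": 0,"az": 0},
  {"x": 0,"y": -0.1,"z": 0,"ax": 0,"ay": 0,"az": 0},
  {"x": 0,"y": -0.1,"z": 0,"ax": 0,"ay": 0,"az": 0},
  {"x": 0,"y": -0.1,"z": 0,"ax": 0,"ay": 0,"az": 0},
  {"x": 0,"y": 0,"z": 0,"ax": 0,"ay": 0,"az": 0},
])

```text
t: 16.7
position: [0.5026, -0.0069, 0.0498]
ee_rot: [0.0, 0.753, 0.658, 0.0]
wrist_force: [5.4, 0.2, -3.7]
finger_gap: 0.0253
gripper_force: 59.5
```

Run:
```python
from h import *
loc()
```

```text
t 16.7 p [502.57  -6.94  49.82] phi -7.65 z [ 1.2e-03 -2.0e-04 -1.0e+00] F [ 5.42  0.17 -3.75] T [-0.059 -1.598  0.129] gap 25.28 59.46339190006256
local -58.79 -0.45 Fx_local 5.35
```

move_arm([
  {"x": 0,"y": -0.2,"z": 0,"ax": 0,"ay": 0,"az": 0},
  {"x": 0,"y": -0.2,"z": 0,"ax": 0,"ay": 0,"az": 0},
  {"x": 0,"y": -0.2,"z": 0,"ax": 0,"ay": 0,"az": 0},
  {"x": 0,"y": -0.1,"z": 0,"ax": 0,"ay": 0,"az": 0},
  {"x": 0,"y": 0,"z": 0,"ax": 0,"ay": 0,"az": 0},
])

```text
t: 17.2
position: [0.5024, -0.0069, 0.05]
ee_rot: [0.001, 0.753, 0.658, 0.001]
wrist_force: [8.6, -0.2, -4.3]
finger_gap: 0.0252
gripper_force: 59.5
```

Run:
```python
from h import *
loc()
for i in range(4): capture('top'); print(np.round(status.state()['wrist_force'],2),np.round(status.state()['wrist_torque'],3))
```

```text
t 17.2 p [502.4   -6.89  49.97] phi -7.65 z [ 2.3e-03 -3.0e-04 -1.0e+00] F [ 8.57 -0.21 -4.31] T [-0.122 -2.223  0.108] gap 25.21 59.509472250938416
local -58.95 -0.43 Fx_local 8.52
[ 8.99 -0.59 -4.1 ] [-0.17  -2.341  0.176]
[ 8.69 -0.9  -3.35] [-0.158 -2.249  0.227]
[ 7.97 -0.   -3.16] [-0.101 -2.28   0.114]
[ 9.5  -1.03 -3.95] [-0.138 -2.297  0.156]
```

move_arm([
  {"x": 0,"y": -0.2,"z": 0,"ax": 0,"ay": 0,"az": 0},
  {"x": 0,"y": -0.2,"z": 0,"ax": 0,"ay": 0,"az": 0},
  {"x": 0,"y": -0.2,"z": 0,"ax": 0,"ay": 0,"az": 0},
  {"x": 0,"y": -0.1,"z": 0,"ax": 0,"ay": 0,"az": 0},
  {"x": 0,"y": 0,"z": 0,"ax": 0,"ay": 0,"az": 0},
])

```text
t: 17.9
position: [0.5023, -0.0068, 0.0502]
ee_rot: [0.001, 0.753, 0.658, 0.001]
wrist_force: [11.6, -1.6, -3.8]
finger_gap: 0.0254
gripper_force: 59.6
```

Run:
```python
from h import *
loc()
for i in range(4): capture('top'); print(np.round(status.state()['wrist_force'],2),np.round(status.state()['wrist_torque'],3))
```

```text
t 17.9 p [502.26  -6.84  50.18] phi -7.65 z [ 3.5e-03 -5.0e-04 -1.0e+00] F [11.64 -1.63 -3.85] T [-0.33  -2.852  0.157] gap 25.38 59.568021297454834
local -59.11 -0.39 Fx_local 11.75
[10.55 -0.56 -3.6 ] [-0.239 -2.902  0.189]
[10.59 -1.23 -4.06] [-0.3   -2.875  0.169]
[10.77 -2.06 -4.48] [-0.289 -2.927  0.149]
[10.71 -0.53 -4.68] [-0.213 -2.888  0.159]
```

move_arm([
  {"x": 0,"y": -0.1,"z": 0,"ax": 0,"ay": 0,"az": 0},
  {"x": 0,"y": -0.1,"z": 0,"ax": 0,"ay": 0,"az": 0},
  {"x": 0,"y": 0,"z": 0,"ax": 0,"ay": 0,"az": 0},
  {"x": 0,"y": 0,"z": 0,"ax": 0,"ay": 0,"az": 0},
  {"x": 0,"y": 0,"z": 0,"ax": 0,"ay": 0,"az": 0},
])

```text
t: 18.6
position: [0.5022, -0.0069, 0.0502]
ee_rot: [0.001, 0.753, 0.658, 0.001]
wrist_force: [11.3, -0.8, -4.3]
finger_gap: 0.0256
gripper_force: 59.6
```

Run:
```python
from h import *
loc()
for i in range(4): capture('top'); print(np.round(status.state()['wrist_force'],2),np.round(status.state()['wrist_torque'],3))
```

```text
t 18.6 p [502.22  -6.87  50.23] phi -7.66 z [ 3.8e-03 -5.0e-04 -1.0e+00] F [11.29 -0.81 -4.31] T [-0.252 -3.059  0.175] gap 25.56 59.58795189857483
local -59.15 -0.43 Fx_local 11.3
[11.67 -1.08 -3.67] [-0.339 -3.05   0.186]
[12.62 -1.28 -3.86] [-0.3   -3.07   0.184]
[11.76 -1.37 -4.3 ] [-0.289 -3.067  0.148]
[11.84 -2.11 -3.76] [-0.236 -3.053  0.177]
```

move_arm([
  {"x": 0,"y": 0,"z": 0,"ax": 0,"ay": 0,"az": 0},
  {"x": 0,"y": 0,"z": 0,"ax": 0,"ay": 0,"az": 0},
  {"x": 0,"y": 0,"z": 0,"ax": 0,"ay": 0,"az": 0},
  {"x": 0,"y": 0,"z": 0,"ax": 0,"ay": 0,"az": 0},
  {"x": 0,"y": 0,"z": 0,"ax": 0,"ay": 0,"az": 0},
])

```text
t: 19.3
position: [0.5022, -0.0068, 0.0502]
ee_rot: [0.001, 0.753, 0.658, 0.001]
wrist_force: [12.5, -0.6, -4.1]
finger_gap: 0.0254
gripper_force: 59.6
```

move_arm([
  {"x": 0,"y": 0,"z": 0,"ax": 0,"ay": 0,"az": 0},
  {"x": 0,"y": 0,"z": 0,"ax": 0,"ay": 0,"az": 0},
  {"x": 0,"y": 0,"z": 0,"ax": 0,"ay": 0,"az": 0},
  {"x": 0,"y": 0,"z": 0,"ax": 0,"ay": 0,"az": 0},
  {"x": 0,"y": 0,"z": 0,"ax": 0,"ay": 0,"az": 0},
])

```text
t: 19.8
position: [0.5022, -0.0069, 0.0502]
ee_rot: [0.001, 0.753, 0.658, 0.001]
wrist_force: [11.5, -1.2, -3.5]
finger_gap: 0.0254
gripper_force: 59.6
```

Run:
```python
from h import *
loc()
for i in range(2): im,d=capture('top'); print(np.round(status.state()['wrist_force'],2),np.round(status.state()['wrist_torque'],3))
```

```text
t 19.8 p [502.21  -6.85  50.23] phi -7.65 z [ 3.8e-03 -5.0e-04 -1.0e+00] F [11.52 -1.23 -3.53] T [-0.272 -3.118  0.17 ] gap 25.42 59.58793222904205
local -59.15 -0.41 Fx_local 11.58
[10.86 -1.15 -4.77] [-0.296 -3.098  0.173]
[11.33 -1.14 -3.47] [-0.183 -3.079  0.182]
```

The row was held at about 11.8 N for over a second. I'll back off, lift, and look.

move_arm([
  {"x": 0,"y": 0.8,"z": 0,"ax": 0,"ay": 0,"az": 0},
  {"x": 0,"y": 1,"z": 0,"ax": 0,"ay": 0,"az": 0},
  {"x": 0,"y": 1.5,"z": 0,"ax": 0,"ay": 0,"az": 0},
  {"x": 0,"y": 3,"z": 0,"ax": 0,"ay": 0,"az": 0},
  {"x": 0,"y": 4,"z": 0,"ax": 0,"ay": 0,"az": 0},
])

```text
t: 20.4
position: [0.5103, -0.0081, 0.0494]
ee_rot: [-0.0, 0.753, 0.658, -0.0]
wrist_force: [-0.2, 0.2, -2.2]
finger_gap: 0.0253
gripper_force: 60.1
```

move_arm([
  {"x": 0,"y": 6,"z": 0,"ax": 0,"ay": 0,"az": 0},
  {"x": 0,"y": 8,"z": 0,"ax": 0,"ay": 0,"az": 0},
  {"x": 0,"y": 8,"z": 0,"ax": 0,"ay": 0,"az": 0},
  {"x": 0,"y": 6,"z": -8,"ax": 0,"ay": 0,"az": 0},
  {"x": 0,"y": 4,"z": -15,"ax": 0,"ay": 0,"az": 0},
])

```text
t: 20.9
position: [0.5425, -0.0126, 0.0726]
ee_rot: [-0.0, 0.753, 0.658, -0.001]
wrist_force: [-1.1, 0.6, -1.3]
finger_gap: 0.0252
gripper_force: 60.1
```

move_arm([
  {"x": 0,"y": 0,"z": -20,"ax": 0,"ay": 0,"az": 0},
  {"x": 0,"y": 0,"z": -20,"ax": 0,"ay": 0,"az": 0},
  {"x": 6,"y": 10,"z": -10,"ax": 0,"ay": 0,"az": -0.022},
  {"x": 15,"y": 10,"z": 0,"ax": 0,"ay": 0,"az": -0.022},
  {"x": 24,"y": 10,"z": 0,"ax": 0,"ay": 0,"az": -0.022},
])

```text
t: 21.4
position: [0.5777, 0.0292, 0.1229]
ee_rot: [0.0, 0.731, 0.683, 0.0]
wrist_force: [0.6, -0.2, -2.8]
finger_gap: 0.0253
gripper_force: 60.3
```

Run:
```python
from h import *
loc(); plan([.5154,.2567,.125],5.04,12,turnrows=8)
```

```text
t 21.4 p [577.71  29.18 122.9 ] phi -3.9 z [ 7.e-04 -2.e-04 -1.e+00] F [ 0.57 -0.25 -2.83] T [ 0.06   0.011 -0.06 ] gap 25.31 60.29221057891846
local 10.93 45.27 Fx_local 0.6
0 xyz [18.6, -6.5, -0.2] a [0.0001, 0.0, -0.0195]
1 xyz [18.7, -6.1, -0.2] a [0.0001, 0.0, -0.0195]
2 xyz [18.8, -5.7, -0.2] a [0.0001, 0.0, -0.0195]
3 xyz [18.9, -5.4, -0.2] a [0.0001, 0.0, -0.0195]
4 xyz [19.0, -5.0, -0.2] a [0.0001, 0.0, -0.0195]
5 xyz [19.1, -4.6, -0.2] a [0.0001, 0.0, -0.0195]
6 xyz [19.2, -4.3, -0.2] a [0.0001, 0.0, -0.0195]
7 xyz [19.3, -3.9, -0.2] a [0.0001, 0.0, -0.0195]
8 xyz [19.3, -3.5, -0.2] a 0
9 xyz [19.3, -3.5, -0.2] a 0
10 xyz [19.3, -3.5, -0.2] a 0
11 xyz [19.3, -3.5, -0.2] a 0
```

move_arm([
  {"x": 20,"y": -6,"z": -2,"ax": 0,"ay": 0,"az": -0.0195},
  {"x": 21,"y": -6,"z": 0,"ax": 0,"ay": 0,"az": -0.0195},
  {"x": 21,"y": -6,"z": 0,"ax": 0,"ay": 0,"az": -0.0195},
  {"x": 21,"y": -5.5,"z": 0,"ax": 0,"ay": 0,"az": -0.0195},
  {"x": 21,"y": -5.5,"z": 0,"ax": 0,"ay": 0,"az": -0.0195},
])

```text
t: 21.9
position: [0.5505, 0.1358, 0.124]
ee_rot: [-0.0, 0.696, 0.718, -0.0]
wrist_force: [0.3, -0.7, -3.2]
finger_gap: 0.0253
gripper_force: 60.2
```

move_arm([
  {"x": 21,"y": -5,"z": 0,"ax": 0,"ay": 0,"az": -0.0195},
  {"x": 21,"y": -4.5,"z": 0,"ax": 0,"ay": 0,"az": -0.0195},
  {"x": 21,"y": -4,"z": 0,"ax": 0,"ay": 0,"az": -0.0195},
  {"x": 20,"y": -4,"z": 0,"ax": 0,"ay": 0,"az": 0},
  {"x": 14,"y": -3,"z": 0,"ax": 0,"ay": 0,"az": 0},
])

```text
t: 22.4
position: [0.5235, 0.2317, 0.124]
ee_rot: [-0.0, 0.674, 0.738, -0.0]
wrist_force: [-0.2, -0.1, -2.3]
finger_gap: 0.0252
gripper_force: 60.2
```

move_arm([
  {"x": 6,"y": -1,"z": 0,"ax": 0,"ay": 0,"az": 0},
  {"x": 0,"y": 0,"z": 0,"ax": 0,"ay": 0,"az": 0},
  {"x": 0,"y": 0,"z": 0,"ax": 0,"ay": 0,"az": 0},
  {"x": 0,"y": 0,"z": 0,"ax": 0,"ay": 0,"az": 0},
  {"x": 0,"y": 0,"z": 0,"ax": 0,"ay": 0,"az": 0},
])

```text
t: 22.9
position: [0.5229, 0.2345, 0.1247]
ee_rot: [0.0, 0.676, 0.737, -0.0]
wrist_force: [-0.1, -0.4, -2.2]
finger_gap: 0.0256
gripper_force: 60.2
```

Run:
```python
from h import *
st(); plan([.5154,.2567,.0542],5.04,1)
im,d=capture('top'); np.save('top_d2.npy',d)
a=rect(im,'top',.49,-.005,.014,.12,.18,4000); save('row.png',a)
C=np.array([.5609,-.01425]); ex=np.array([.99126,-.13195]); ey=np.array([.13195,.99126])
V,U=np.mgrid[200:290,295:410]
pts=np.array([world('top',u,v,d[v,u]) for v,u in zip(V.ravel(),U.ravel()) if d[v,u]>0])
l=np.c_[(pts[:,:2]-C)@ex,(pts[:,:2]-C)@ey,pts[:,2]]*1000
for y0 in (-60,-40,-15,10,35,50):
  k=l[(abs(l[:,1]-y0)<10)&(l[:,2]>11.5)&(l[:,0]>-108)&(l[:,0]<40)]; print(y0,k[:,0].min().round(1),k[:,0].max().round(1),k[k[:,0]>-92,2].mean().round(1))
```

```text
t 22.9 p [522.92 234.53 124.65] phi 5.0 z [ 2.e-04 -3.e-04 -1.e+00] F [-0.06 -0.4  -2.17] T [-0.073  0.064  0.012] gap 25.56 60.22384285926819
0 xyz [22.8, -5.6, 70.4] a [0.0001, 0.0003, -0.0007]
-60 -101.3 -66.3 14.2
-40 -107.3 -61.3 15.1
-15 -101.2 32.1 15.0
10 -101.0 -29.6 15.0
35 -107.4 24.0 15.0
50 -107.4 24.0 14.8
```

View pics/row.png

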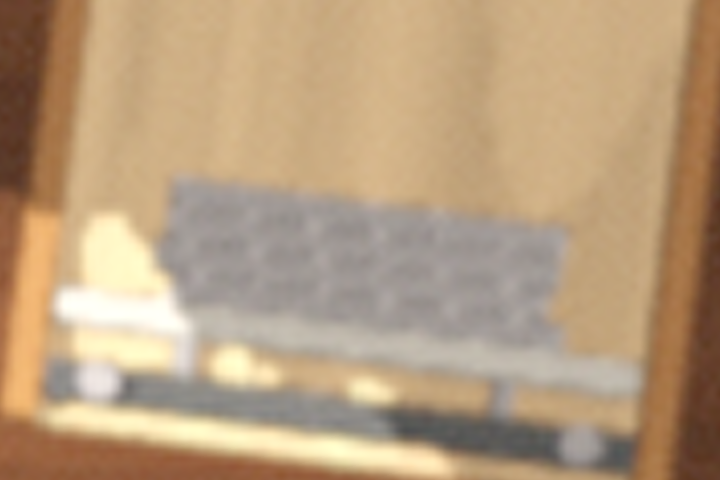

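The row shows as one closed 32 mm block, flush against the plate (crop 170–565, 180–350). Now the rake goes back to its rest.

move_arm([
  {"x": 6,"y": -1.6,"z": 0,"ax": 0,"ay": 0,"az": 0},
  {"x": 9,"y": -2,"z": 0,"ax": 0,"ay": 0,"az": 0},
  {"x": 7.8,"y": -2,"z": 0,"ax": 0,"ay": 0,"az": 0},
  {"x": 0,"y": 0,"z": 6,"ax": 0,"ay": 0,"az": 0},
  {"x": 0,"y": 0,"z": 8,"ax": 0,"ay": 0,"az": 0},
])

```text
t: 23.45
position: [0.515, 0.2579, 0.1102]
ee_rot: [0.0, 0.675, 0.738, 0.0]
wrist_force: [-0.7, -1.2, -2.2]
finger_gap: 0.0257
gripper_force: 60.2
```

move_arm([
  {"x": 0,"y": 0,"z": 4,"ax": 0,"ay": 0,"az": 0},
  {"x": 0,"y": 0,"z": 0,"ax": 0,"ay": 0,"az": 0},
  {"x": 0,"y": 0,"z": 0,"ax": 0,"ay": 0,"az": 0},
  {"x": 0,"y": 0,"z": 0,"ax": 0,"ay": 0,"az": 0},
  {"x": 0,"y": 0,"z": 0,"ax": 0,"ay": 0,"az": 0},
])

```text
t: 23.95
position: [0.5152, 0.2575, 0.1068]
ee_rot: [0.0, 0.675, 0.738, 0.0]
wrist_force: [1.0, -0.0, -2.3]
finger_gap: 0.0256
gripper_force: 60.2
```

Run:
```python
from h import *
st(); plan([.5154,.2567,.0542],5.04,1)
```

```text
t 23.95 p [515.2  257.52 106.84] phi 5.06 z [ 4.e-04  2.e-04 -1.e+00] F [ 1.01 -0.   -2.31] T [ 0.016 -0.018 -0.04 ] gap 25.64 60.217355489730835
0 xyz [-0.8, 0.1, 52.6] a [0.0004, -0.0001, 0.0003]
```

move_arm([
  {"x": -0.8,"y": 0.1,"z": 5,"ax": 0,"ay": 0,"az": 0},
  {"x": 0,"y": 0,"z": 8,"ax": 0,"ay": 0,"az": 0},
  {"x": 0,"y": 0,"z": 8,"ax": 0,"ay": 0,"az": 0},
  {"x": 0,"y": 0,"z": 7,"ax": 0,"ay": 0,"az": 0},
  {"x": 0,"y": 0,"z": 5,"ax": 0,"ay": 0,"az": 0},
])

```text
t: 24.45
position: [0.5149, 0.2566, 0.0726]
ee_rot: [-0.0, 0.675, 0.738, -0.0]
wrist_force: [-1.0, 0.8, -2.4]
finger_gap: 0.0255
gripper_force: 60.2
```

move_arm([
  {"x": 0,"y": 0,"z": 6,"ax": 0,"ay": 0,"az": 0},
  {"x": 0,"y": 0,"z": 5,"ax": 0,"ay": 0,"az": 0},
  {"x": 0,"y": 0,"z": 4,"ax": 0,"ay": 0,"az": 0},
  {"x": 0,"y": 0,"z": 2,"ax": 0,"ay": 0,"az": 0},
  {"x": 0,"y": 0,"z": 1,"ax": 0,"ay": 0,"az": 0},
])

```text
t: 24.95
position: [0.5152, 0.2567, 0.0554]
ee_rot: [0.0, 0.675, 0.738, -0.0]
wrist_force: [-0.4, 0.5, -3.3]
finger_gap: 0.0252
gripper_force: 60.2
```

move_arm([
  {"x": 0,"y": 0,"z": 0.5,"ax": 0,"ay": 0,"az": 0},
  {"x": 0,"y": 0,"z": 0.4,"ax": 0,"ay": 0,"az": 0},
  {"x": 0,"y": 0,"z": 0,"ax": 0,"ay": 0,"az": 0},
  {"x": 0,"y": 0,"z": 0,"ax": 0,"ay": 0,"az": 0},
  {"x": 0,"y": 0,"z": 0,"ax": 0,"ay": 0,"az": 0},
])

```text
t: 25.45
position: [0.5153, 0.2567, 0.0548]
ee_rot: [0.0, 0.675, 0.738, 0.0]
wrist_force: [-0.3, 0.2, -1.8]
finger_gap: 0.0255
gripper_force: 60.2
```

Run:
```python
from h import *
st()
```

```text
t 25.45 p [515.25 256.73  54.8 ] phi 5.06 z [ 2.e-04  0.e+00 -1.e+00] F [-0.29  0.24 -1.81] T [ 0.011  0.025 -0.012] gap 25.46 60.21723389625549
```

Still about 0.6 mm above the rest. I'll lower to contact, then open.

move_arm([
  {"x": 0,"y": 0,"z": 0.3,"ax": 0,"ay": 0,"az": 0},
  {"x": 0,"y": 0,"z": 0.3,"ax": 0,"ay": 0,"az": 0},
  {"x": 0,"y": 0,"z": 0.1,"ax": 0,"ay": 0,"az": 0},
  {"x": 0,"y": 0,"z": 0,"ax": 0,"ay": 0,"az": 0},
  {"x": 0,"y": 0,"z": 0,"ax": 0,"ay": 0,"az": 0},
])

```text
t: 25.95
position: [0.5152, 0.2568, 0.0542]
ee_rot: [0.0, 0.675, 0.738, 0.0]
wrist_force: [-3.1, -1.0, 5.7]
finger_gap: 0.0252
gripper_force: 60.9
```

move_arm([
  {"x": 0,"y": 0,"z": 0,"ax": 0,"ay": 0,"az": 0},
  {"x": 0,"y": 0,"z": 0,"ax": 0,"ay": 0,"az": 0},
  {"x": 0,"y": 0,"z": 0,"ax": 0,"ay": 0,"az": 0},
  {"x": 0,"y": 0,"z": 0,"ax": 0,"ay": 0,"az": 0},
  {"x": 0,"y": 0,"z": 0,"ax": 0,"ay": 0,"az": 0},
], gripper=60)

```text
t: 26.45
position: [0.5152, 0.2567, 0.054]
ee_rot: [0.0, 0.675, 0.738, -0.0]
wrist_force: [0.5, 0.4, 0.1]
finger_gap: 0.0602
gripper_force: 0.0
```

move_arm([
  {"x": 0,"y": 0,"z": 0,"ax": 0,"ay": 0,"az": 0},
  {"x": 0,"y": 0,"z": 0,"ax": 0,"ay": 0,"az": 0},
  {"x": 0,"y": 0,"z": 0,"ax": 0,"ay": 0,"az": 0},
  {"x": 0,"y": 0,"z": 0,"ax": 0,"ay": 0,"az": 0},
  {"x": 0,"y": 0,"z": 0,"ax": 0,"ay": 0,"az": 0},
])

```text
t: 26.95
position: [0.5152, 0.2567, 0.054]
ee_rot: [0.0, 0.675, 0.738, 0.0]
wrist_force: [-0.2, -0.0, -0.5]
finger_gap: 0.0599
gripper_force: 0.0
```

Run:
```python
from h import *
st()
```

```text
t 26.95 p [515.2  256.74  54.01] phi 5.07 z [ 1.e-04 -0.e+00 -1.e+00] F [-0.15 -0.04 -0.49] T [-0.042  0.028  0.023] gap 59.86 0.0
```

Released. I'll retreat upward and to the side.

move_arm([
  {"x": 0,"y": 0,"z": -8,"ax": 0,"ay": 0,"az": 0},
  {"x": 0,"y": 0,"z": -20,"ax": 0,"ay": 0,"az": 0},
  {"x": 0,"y": 0,"z": -25,"ax": 0,"ay": 0,"az": 0},
  {"x": 0,"y": 0,"z": -30,"ax": 0,"ay": 0,"az": 0},
  {"x": 0,"y": 0,"z": -35,"ax": 0,"ay": 0,"az": 0},
])

```text
t: 27.45
position: [0.5148, 0.2564, 0.1732]
ee_rot: [-0.0, 0.675, 0.738, -0.0]
wrist_force: [-0.7, -0.1, -0.4]
finger_gap: 0.0601
gripper_force: 0.0
```

move_arm([
  {"x": 15,"y": -15,"z": -25,"ax": 0,"ay": 0,"az": 0},
  {"x": 25,"y": -25,"z": 0,"ax": 0,"ay": 0,"az": 0},
  {"x": 25,"y": -25,"z": 0,"ax": 0,"ay": 0,"az": 0},
  {"x": 25,"y": -25,"z": 0,"ax": 0,"ay": 0,"az": 0},
  {"x": 25,"y": -25,"z": 0,"ax": 0,"ay": 0,"az": 0},
])

```text
t: 27.95
position: [0.3894, 0.3618, 0.1977]
ee_rot: [0.0, 0.675, 0.738, 0.0]
wrist_force: [0.4, 0.2, -1.2]
finger_gap: 0.0601
gripper_force: 0.0
```

move_arm([
  {"x": 25,"y": -25,"z": 0,"ax": 0,"ay": 0,"az": 0},
  {"x": 15,"y": -15,"z": 0,"ax": 0,"ay": 0,"az": 0},
  {"x": 0,"y": 0,"z": 0,"ax": 0,"ay": 0,"az": 0},
  {"x": 0,"y": 0,"z": 0,"ax": 0,"ay": 0,"az": 0},
  {"x": 0,"y": 0,"z": 0,"ax": 0,"ay": 0,"az": 0},
])

```text
t: 28.45
position: [0.3479, 0.3968, 0.1973]
ee_rot: [0.0, 0.676, 0.737, 0.0]
wrist_force: [0.1, 0.5, -0.2]
finger_gap: 0.0599
gripper_force: 0.0
```

Run:
```python
from h import *
st()
im,d=capture('top'); s,_=capture('scene'); 
a=rect(im,'top',.515,.255,.05,.15,.2,1900); b=rect(im,'top',.55,-.012,.014,.29,.2,1900)
out=np.zeros((560,780,3),np.uint8); out[:a.shape[0],:a.shape[1]]=a; out[:b.shape[0],390:390+b.shape[1]]=b
c=cv2.resize(s[175:265,370:490],(360,270)); out[288:558,:360]=c; save('final.png',out)
pts=np.array([world('top',u,v,d[v,u]) for v in range(216,254) for u in range(186,258) if d[v,u]>0])
for lo,hi in((.041,.056),(.09,.11)):
    p=pts[(pts[:,2]>lo)&(pts[:,2]<hi)]
    if len(p)>8: r=cv2.minAreaRect(p[:,:2].astype(np.float32)*1000); print(lo,len(p),p.mean(0).round(4),np.round(r[0],1),np.round(r[1],1),round(r[2],1))
```

```text
t 28.45 p [347.91 396.76 197.3 ] phi 4.99 z [ 4.e-04 -0.e+00 -1.e+00] F [ 0.12  0.51 -0.19] T [-0.035  0.01  -0.046] gap 59.89 0.0
0.041 521 [0.5144 0.2524 0.0488] [515.9 256.9] [ 28.5 116.2] 4.8
0.09 342 [0.5152 0.2557 0.0981] [516.  256.8] [26.3 44.6] 5.5
```

View pics/final.png

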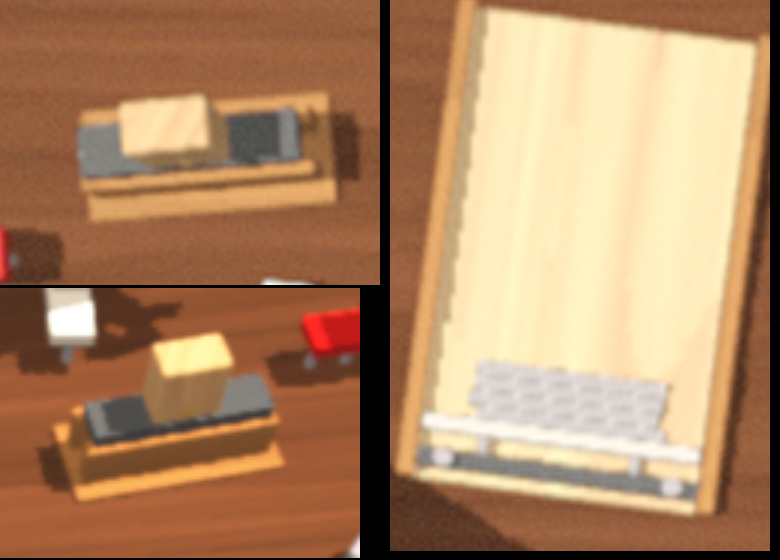

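The rake sits upright in its rest (left crops), within 1 mm of where it started. The four blanks lie closed up flat against the plate (right crop, around (570,400)). Handing in.

```bash
python3 -c "
from h import *
print(workorder.hand_in())"
```

```text
the job is handed in; nothing more can be done
None
```

The job is handed in: the four blanks lie flat, parallel and closed up against the facing plate, pressed at about 12 N for over a second (highest reading 12.6 N), and the rake is upright in its rest, all in 28.5 s.

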